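# Hold the hand magnifier over the whole-mount slide

### The job

Take a first look at the tissue section on the large, double-width slide on the light pad: pick up the rectangular hand magnifier by its handle, carry it over the bottles, and hold it level with its underside about 30 mm above that slide, the lens centred on the tissue section and its long sides parallel to the slide's long sides. The slides are freshly mounted and wet, so nothing may touch the slides or the light pad, and the bottles and the slide case must stay as they stand. Finish while still holding the magnifier there, steady in the fingers: do not put it down.

Things in the scene. Friction and masses are not known exactly. Their poses are not given: they have to be found in the camera images.
- lens (a point): centre of the lens of the hand magnifier: a clear rectangular lens in a black frame 116 x 66 mm, 12 mm thick, with a straight handle in line with its long sides. Point 6 mm above the underside. Own x along the long sides, from handle to lens; z up out of the top face
- handle (a point): grip point in the magnifier's handle, 100 mm behind the lens centre (towards its -x), 8 mm above the underside; axes as for the lens. The black handle is a flat-sided bar 20 mm wide and 16 mm high, from 78 to 182 mm behind the lens centre, its underside level with the frame's. The balance point is about 60 mm behind the lens centre
- section (a point): centre of the purple tissue section on the large slide, at the slide's top face (0.4 mm above its glass). The slide is 76 x 52 mm, 1.2 mm thick, twice as wide as the other two. Own x along its long sides, towards its white paper label end (away from the robot); z up. 8 mm from the slide's middle, away from the label
- large_slide: the large slide itself (fixed to the pad); origin under its middle, x along its long sides towards the label end, which points away from the robot
- slide_a: standard slide, 76 x 26 x 1.2 mm, on the light pad, fixed; origin under its middle, x along its long sides. The three slides lie side by side in any order, about 62 mm apart
- slide_b: the other standard slide, the same size as slide_a
- light_pad: white LED light pad, 170 mm (x) x 200 mm (y), 10 mm thick, fixed; origin under its centre, z up; the slides lie on its top face, their long sides about along its x
- magnifier: the whole magnifier, loose, about 0.15 kg; origin under the lens centre, on the underside; axes as for the lens. It starts flat on the bench, left or right of the bottle tray, with the light pad on the other side
- bottle_tray: purple open tray, 240 mm (x) x 84 mm (y), 30 mm high, fixed, between the magnifier and the light pad; origin under its centre. Three bottles stand in a row in it, in any order; their tops reach up to 135 mm above the bench
- wash_bottle: white plastic bottle, 60 mm across, 130 mm tall, loose in the tray; origin under its centre
- reagent_bottle: white plastic bottle with a paper label, 54 mm across, 98 mm tall, loose in the tray; origin under its centre
- mountant_jar: amber glass jar with black cap, 52 mm across, 72 mm tall, loose in the tray; origin under its centre
- slide_case: closed black slide case, 88 mm (x) x 100 mm (y) x 34 mm, loose on the bench beyond the bottle tray; origin under its centre

How it is judged (in metres and radians):
On the way:
1. the magnifier is carried over the bottle tray in the fingers (height (world z) of lens above 0.1 m and contact force between magnifier and the fingers above 1 N and y of lens in the frame of bottle_tray between -0.08 and 0.08 m and x of lens in the frame of bottle_tray between -0.2 and 0.25 m), for 0.05 s.
At the end, for the whole second after the job is handed in: held still in the fingers, touching nothing else, top face up, level within 0.12 rad; underside 20-40 mm above the large slide's top, lens centre within 10 mm (horizontally) of the section's centre, long sides parallel to the slide's within 0.16 rad (horizontal distance between lens and section below 0.01 m and z of lens in the frame of section between 0.026 and 0.046 m and angle between the x axis of lens and the x axis of section, either way round below 0.16 rad and angle between lens's own z axis and vertical below 0.12 rad and contact force between magnifier and the fingers above 1 N and contact force between magnifier and light_pad below 0.05 N and contact force between magnifier and bottle_tray below 0.05 N and linear speed of magnifier below 0.01 m/s and angular speed of magnifier below 0.1 rad/s); the arm keeps its last pose, push and grip.
It fails at once if a slide or the light pad is touched (contact force between any of large_slide, slide_a, slide_b, light_pad and anything else above 0.3 N).
It fails at once if a bottle is shifted by more than 15 mm or tipped (distance of any of wash_bottle, reagent_bottle, mountant_jar from where it was at the start of the episode above 0.015 m or angle between any of wash_bottle, reagent_bottle, mountant_jar's own z axis and vertical above 0.25 rad).
It fails at once if the slide case is shifted by more than 15 mm (distance of slide_case from where it was at the start of the episode above 0.015 m).
It also fails if it takes over 46 s, if anything falls off the work surface, if the arm or the gripper's body presses on something with over 40 N, if the wrist force passes 120 N, or if a joint passes its speed limit or range.

### The arm

A 7-joint arm with a two-finger parallel gripper is mounted at the origin on the work surface. World frame = base frame: x ahead of the robot, y to its left, z up, the work surface at z = 0. Lengths are in mm, angles in rad, forces in N, time in s.
With the tool pointing down it reaches from about 350 to 900 mm from the base axis. Payload 8.1 kg.
Tool frame: the origin (TCP) lies midway between the tips of the shut fingers; the grasp point (between the pads) lies 19 mm behind it; z points along the fingers, x is the direction in which the jaws open and shut, and the axes are right-handed (so a half turn about z gives the same grasp; the last joint's range is limited). The gripper opens to 92 mm and grips with 3 to 60 N. Pads are 19 mm wide; open, the fingers measure 130 mm over their backs; the gripper's body (75 mm by 190 mm) begins 47 mm behind the grasp point.
Start: joints at [1.03, 0.434, 0.025, 1.573, -0.012, 1.134, -0.075], TCP at [264.947, -566.078, 226.742] pointing down, gripper open.
Joint ranges: [-2.62, 2.62], [-0.44, 2.09], [-1.27, 1.32], [0.08, 2.57], [-1.32, 4.46], [0.12, 2], [-2.74, 2.74]. Speed limits (rad/s): [2.22, 2.22, 3.01, 3.01, 3.14, 3.14, 3.14].

### API

Orientations are given as a 3x3 rotation matrix whose columns are the frame's x, y, z axes.
In Python, from station import bot, imaging, finder gives the robot as it stands. The module is installed in compiled form; this text tells all that it offers.
- The arm moves only by the tool apply_moves, never from a script. Its argument "plan" is text: rows parted by semicolons, each of 4 numbers parted by spaces: the shift along the world's x, y, z scaled (see below), then the turn about the world's z scaled (see below). In form: dx dy dz turn; .... A call has 1 to 10 rows; each row shifts and turns the commanded pose from where the row before left it; what a row does not reach is not made up. The controller multiplies each number of a shift by 30 cm and each number of a turn by 0.1 rad. A row lasts 1/8 s, in which the tool goes at most 62.5 mm and 10.7 degrees, less where a joint would pass 70% of its speed; a pose out of reach is approached as far as the arm can. A call with a number of a shift or a turn outside -1 to 1 is refused whole. A call with a gripper value outside its range is refused whole. "grip" is the opening, from -1 (shut) to 1 (fully open), set as the call begins (left out, the last holds). The fingers move at their own pace and stop on an object; the grip force is fixed at half the most. Time passes only in rows, so rows that do not move let the fingers close. It gives the time, the measured TCP pose, the force and the opening at its end, in the units of the state.
- bot.read_state(): the state, without advancing time (a new reading comes with each control period).
- imaging.grab_frame(name): name is "scene" or "top" or "wrist"; returns a dict with "color" (384x512x3 uint8, red, green, blue), "z_map" (384x512 float32, mm along the optical axis (not along the pixel's ray), 0 where there is no reading), "fx", "fy", "cx", "cy" (pixels), "position" and "rotation" of the camera in the world; the wrist camera has in their place "tool_from_camera" (4x4, takes a point from camera to tool coordinates, whose origin is the TCP and whose axes are the tool frame's). Camera axes: x right, y down, z forward; pixel columns grow to the right and rows downward; lengths in mm; the calibration is good to about 2 mm. The wrist camera is an equidistant fisheye: a pixel r from the principal point sees the ray r / f radians off the axis. A picture is of the moment at which its call begins: read the wrist's pose just before it.
- bot.job_done(): hands the job in, once; it reports no verdict.
Trained networks look in the newest picture that a camera, given by its name, has taken for a name from the list of things; names that differ only in an ending like _2 or _b are one class to them, and where a whole thing is asked for, a point or a joint stands for the part that bears it (a point fixed in the world has none). Each returns a list of dicts, best first, with "p" (0 to 1); they miss things now and then, are a little off and sometimes report something else, mostly with a low value. They report only what shows in the picture. A call takes as long as a camera call.
- finder.spot_in(camera, label): "xy" ([column, row] as shares, 0 to 1, of the picture: columns of its width, rows of its height, amid what is visible of it).
- finder.masks_of(camera, label): "region" (384x512 bool, what is visible of it) and "xy" ([column, row] as shares, 0 to 1, of the picture: columns of its width, rows of its height, amid what is visible of it).
The state is a dict: "time_s": time; "joint_positions": joint angles; "qvel": joint speeds; "joint_torque": joint torques, N m; "eef_pos": TCP position; "orientation": TCP orientation; "contact_force": force on the tool from outside, world axes, zero at the start; "wrist_torque": the same for the moment, N m; "gripper_width": finger opening in mm.
Only numpy, scipy, OpenCV 4.12 (cv2) and the standard library are available. Lean on these libraries where they do the work, as an engineer would, in place of code of your own. Each camera call takes 0.05 s, during which the arm holds its last target. There are 200 camera calls.

## Working session

There is one attempt and no reset: what is moved stays moved. The work goes in short steps, Python scripts to look and compute and a tool call to move; the robot and the scene stay as the last step left them, time stands still between calls to the robot, and variables do not carry over. Pictures are saved under pics/ and viewed, about 8 in all and at most 12, crops included, and the job is handed in when it is done.

Besides the shell and the picture viewer there is one more tool, called after "Emit:" by a JSON object that holds its "name" and its "arguments". apply_moves: Moves the arm, as the interface text tells. Shifts and turns lie within -1 to 1; 1 stands for 30 cm of shift or 0.1 rad of turn. Its arguments: {"type":"object","properties":{"plan":{"type":"string"},"grip":{"type":"number"}},"required":["plan"]}

```bash
mkdir -p pics; cat > h.py <<'E'
import numpy as np, cv2
from station import bot, imaging, finder
def save(f,n): cv2.imwrite('pics/'+n,f['color'][:,:,::-1])
def cloud(f):
    z=f['z_map'].astype(float); v,u=np.mgrid[0:384,0:512]
    P=np.stack([(u-f['cx'])/f['fx']*z,(v-f['cy'])/f['fy']*z,z],-1)
    return P@np.array(f['rotation']).T+np.array(f['position'])
E
python3 - <<'E'
from h import *
s=bot.read_state(); print({k:np.round(v,3).tolist() for k,v in s.items()})
for c in('scene','top'):
    f=imaging.grab_frame(c); save(f,c+'0.png'); P=cloud(f); ok=f['z_map']>0
    print(c,np.round(f['position']),np.round(f['rotation'],2).tolist(),f['fx'])
    for l in['magnifier','handle','lens','section','large_slide','slide_a','light_pad','bottle_tray','wash_bottle','reagent_bottle','mountant_jar','slide_case']:
        for m in finder.masks_of(c,l)[:3]:
            r=m['region']&ok
            if r.sum()<4: print(l,m['p'],'few');continue
            q=P[r]; rect=cv2.minAreaRect(q[:,:2].astype(np.float32))
            print(l,round(m['p'],2),np.round(np.array(m['xy'])*[512,384]),'med',np.round(np.median(q,0)),'z',np.round(np.percentile(q[:,2],[2,98])),'rect',np.round(rect[0]),np.round(rect[1]),round(rect[2],1))
E
```

```text
{'time_s': 0.0, 'joint_positions': [1.03, 0.435, 0.025, 1.574, -0.012, 1.134, -0.075], 'qvel': [-0.0, -0.0, -0.0, -0.001, 0.001, -0.0, 0.002], 'joint_torque': [-0.0, -66.784, 0.985, -31.446, -0.06, 0.043, 0.0], 'eef_pos': [264.689, -565.601, 225.936], 'orientation': [[0.424, -0.906, -0.001], [-0.906, -0.424, 0.001], [-0.002, 0.0, -1.0]], 'contact_force': [0.185, -0.504, 0.132], 'wrist_torque': [0.066, 0.036, 0.003], 'gripper_width': 91.78}
scene [ 860. -350.  700.] [[0.76, 0.53, -0.36], [0.65, -0.64, 0.42], [-0.01, -0.55, -0.83]] 364.0874871741741
magnifier 0.72 [325. 139.] med [588. 245.   9.] z [-1. 17.] rect [541. 254.] [250.  80.] 1.4
magnifier 0.6 [212. 258.] med [ 590. -185.   11.] z [ 9. 14.] rect [ 589. -184.] [76. 54.] 6.4
handle 0.56 [326. 139.] med [586. 244.   9.] z [-1. 17.] rect [541. 254.] [249.  79.] 1.0
lens 0.8 [330. 138.] med [590. 245.   9.] z [ 0. 17.] rect [548. 253.] [237.  78.] 1.4
section 0.66 [209. 261.] med [ 590. -185.   11.] z [ 9. 14.] rect [ 589. -184.] [77. 52.] 7.7
large_slide 0.67 [209. 256.] med [ 589. -184.   11.] z [ 9. 14.] rect [ 588. -184.] [78
[... 1696 characters left out ...]
t [ 597. -309.] [77. 26.] 6.8
light_pad 0.66 [361. 200.] med [ 584. -253.   10.] z [ 5. 14.] rect [ 587. -248.] [174. 206.] 10.6
bottle_tray 0.98 [261. 214.] med [542.  12.   6.] z [ 1. 32.] rect [515.  13.] [240.  85.] 1.6
bottle_tray 0.19 [262. 134.] med [754.  17.  34.] z [ 9. 38.] rect [756.  19.] [ 90. 104.] 4.0
wash_bottle 0.77 [261. 254.] med [446.   8.  98.] z [  4. 137.] rect [437.   6.] [69. 58.] 27.2
reagent_bottle 0.62 [259. 222.] med [516.  12.  76.] z [ 61. 105.] rect [515.  13.] [51. 52.] 1.8
mountant_jar 0.84 [261. 196.] med [589.  14.  76.] z [36. 80.] rect [591.  16.] [48. 49.] 1.7
slide_case 0.66 [263. 138.] med [754.  15.  34.] z [ 1. 38.] rect [762.  15.] [101. 104.] 4.1
```

View pics/top0.png

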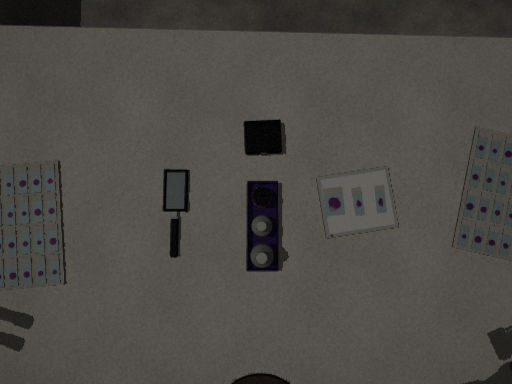

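```bash
python3 - <<'E'
from h import *
for c in('scene','top'):
    f=imaging.grab_frame(c); P=cloud(f); ok=f['z_map']>0
    C=f['color'].astype(int); hsv=cv2.cvtColor(f['color'],cv2.COLOR_RGB2HSV)
    # purple section within slide
    for l in['large_slide']:
        r=finder.masks_of(c,l)[0]['region']&ok
        R=cv2.minAreaRect(P[r][:,:2].astype(np.float32)); print(c,'slide',R)
        s=r&(C[...,1]+25<C[...,0])&(C[...,1]+25<C[...,2])
        print('section n',s.sum(),P[s].mean(0).round(1), 'mid',(P[s].max(0)/2+P[s].min(0)/2).round(1), 'sizes',np.ptp(P[s],axis=0))
    # magnifier: points above bench
    m=finder.masks_of(c,'magnifier')[0]['region']&ok
    m=cv2.dilate(m.astype(np.uint8),np.ones((5,5)))>0
    dark=m&(C.max(-1)<70)
    q=P[dark]; print('dark',dark.sum(),'z',np.percentile(q[:,2],[5,50,95]).round(1),'x',q[:,0].min(),q[:,0].max())
    print(cv2.minAreaRect(q[:,:2].astype(np.float32)))
    for x0 in range(410,680,15):
        t=q[(abs(q[:,0]-x0)<7.5)]
        if len(t): print(x0,len(t),np.percentile(t[:,1],[2,50,98]).round(1),t[:,2].mean().round(1))
E
```

```text
scene slide ((405.47784423828125, 17.772808074951172), (56.714759826660156, 140.07040405273438), 71.78474426269531)<stdin>:10: RuntimeWarning: Mean of empty slice.
  ret = um.true_divide(
Traceback (most recent call last):
ValueError: zero-size array to reduction operation maximum which has no identity
```

The top view shows the magnifier at left (frame about cols 163–190, rows 170–211; handle rows 219–257). The tray is in the centre and the pad at right, with the large slide near (335, 202). The network mislabelled the slide this time, so I'll select regions by position instead.

```bash
python3 - <<'E'
from h import *
for c in('scene','top'):
    f=imaging.grab_frame(c); P=cloud(f); ok=f['z_map']>0
    C=f['color'].astype(int)
    box=lambda x0,x1,y0,y1: ok&(P[...,0]>x0)&(P[...,0]<x1)&(P[...,1]>y0)&(P[...,1]<y1)
    r=box(545,630,-212,-155)
    s=r&(C[...,1]+25<C[...,0])&(C[...,1]+15<C[...,2])&(P[...,2]<20)
    print(c,'section n',s.sum())
    if s.sum(): print(P[s].mean(0).round(1),np.percentile(P[s],2,axis=0).round(1),np.percentile(P[s],98,axis=0).round(1))
    m=box(400,690,190,310)
    dark=m&(C.max(-1)<50)
    q=P[dark]; print('dark',dark.sum(),'z',np.percentile(q[:,2],[5,50,95]).round(1),'x',q[:,0].min(),q[:,0].max())
    print(cv2.minAreaRect(q[:,:2].astype(np.float32)))
    for x0 in range(410,690,15):
        t=q[(abs(q[:,0]-x0)<7.5)]
        if len(t): print(x0,len(t),np.percentile(t[:,1],[2,50,98]).round(1),t[:,2].mean().round(1))
    for l in['large_slide','section']:
      for k in finder.masks_of(c,l)[:2]:
        g=k['region']&ok; g&=(P[...,1]<-140)
        if g.sum()>5: print(l,k['p'],cv2.minAreaRect(P[g][:,:2].astype(np.float32)))
    cv2.imwrite(f'pics/{c}crop.png',cv2.convertScaleAbs(cv2.resize(f['color'][120:280,100:420,::-1] if c=='top' else f['color'][90:384,100:420,::-1],None,fx=2,fy=2,interpolation=cv2.INTER_CUBIC),alpha=1.6))
E
```

```text
scene section n 200
[ 581.6 -185.    11.5] [ 564.6 -200.2    9.6] [ 597.6 -170.8   14.1]
dark 697 z [ 3.  11.  16.6] x 428.2366736611689 665.6481761165381
((546.7672729492188, 248.20364379882812), (237.01742553710938, 67.3125), 0.9895215034484863)
425 13 [236.2 242.6 252.9] 14.0
440 41 [236.8 241.3 252.7] 12.5
455 43 [235.6 240.3 254.2] 12.4
470 44 [236.7 241.6 254.8] 12.8
485 40 [237.  241.4 253.2] 12.8
500 47 [237.7 241.5 254.1] 12.6
515 44 [237.5 241.5 255.4] 12.6
530 19 [237.8 241.6 252.9] 12.5
545 15 [216.6 244.7 275.3] 11.2
560 73 [215.3 240.  279.6] 9.8
575 37 [215.9 219.1 279.9] 8.9
590 40 [216.3 221.2 279.7] 8.8
605 38 [216.6 219.6 280.3] 8.6
620 44 [217.2 220.7 282.1] 8.5
635 39 [217.  221.3 280.7] 8.9
650 43 [217.4 220.4 281.2] 8.7
665 77 [218.1 245.7 279.9] 10.0
large_slide 0.85 ((588.5062255859375, -184.39646911621094), (76.2502212524414, 51.93939208984375), 7.560888767242432)
section 0.6 ((587.398193359375, -184.95901489257812), (78.47111511230469, 52.47128677368164), 7.975924491882324)
section 0.34 ((598.2352294921875, -310.89300537109375), (76.57943725585938, 26.00215
[... 460 characters left out ...]
 260.5] 11.1
515 56 [236.1 245.1 263.8] 10.4
530 30 [237.  242.9 258.2] 7.4
545 59 [218.3 244.1 279.3] 9.7
560 66 [213.3 233.7 282.2] 9.1
575 48 [214.1 222.7 283.2] 8.1
590 47 [217.4 227.2 283.3] 9.3
605 52 [215.2 225.5 284.8] 8.7
620 52 [215.8 225.1 285.9] 8.0
635 47 [216.6 225.1 289.2] 7.7
650 67 [217.4 248.3 283.9] 8.4
665 59 [218.1 249.  284.6] 8.0
large_slide 0.61 ((586.3231811523438, -184.54310607910156), (73.54302215576172, 50.485435485839844), 6.82767391204834)
section 0.91 ((587.0167846679688, -182.67843627929688), (76.37300872802734, 52.23928451538086), 7.018922805786133)
section 0.56 ((598.0747680664062, -308.794921875), (74.14070892333984, 26.318639755249023), 2.9503698348999023)
```

View pics/scenecrop.png

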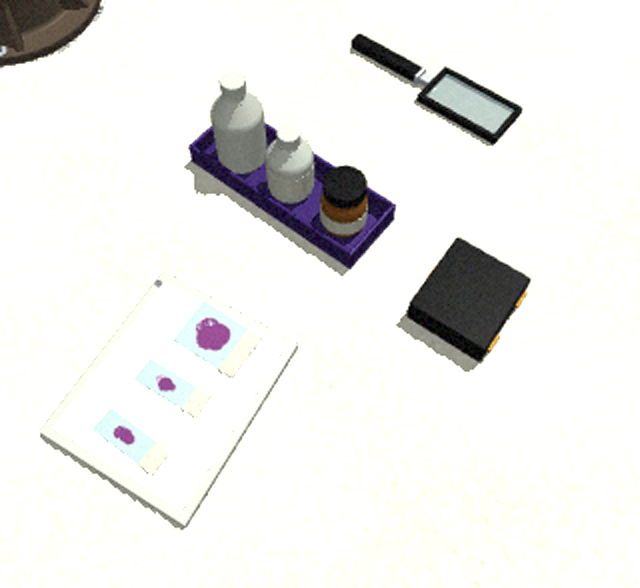

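The scene view matches: the magnifier lies along +x with its handle towards the robot, and the large slide is the pad's slide nearest the tray. Estimates:

| Item | x (mm) | y (mm) | Yaw (rad) |
|---|---|---|---|
| Lens | 607 | 248.5 | 0.02 |
| Grip point (95 mm behind lens) | 512 | 246.5 | – |
| Section | 580.5 | -185 | 0.13 |

I'll move over high first.

Emit:
{"name": "apply_moves", "arguments": {"plan": "0.04 0.13 0 -0.4;0.04 0.13 0 -0.4;0.04 0.13 0 -0.4;0.04 0.13 0 -0.4;0.04 0.13 0 -0.4;0.04 0.13 0 -0.4;0.04 0.13 0 -0.4;0.04 0.13 0 -0.4;0.04 0.13 0 -0.4;0.04 0.13 0 -0.4", "grip": 1}}

```text
time_s: 2.95
eef_pos: [385.3, -174.9, 227.0]
orientation: [[0.036, -0.999, 0.001], [-0.999, -0.036, -0.0], [0.0, -0.001, -1.0]]
contact_force: [0.1, -0.2, 1.1]
gripper_width: 91.7
```

Emit:
{"name": "apply_moves", "arguments": {"plan": "0.04 0.14 0 0;0.04 0.14 0 0;0.04 0.14 0 0;0.04 0.14 0 0;0.04 0.14 0 0;0.04 0.14 0 0;0.04 0.14 0 0;0.04 0.14 0 0;0.04 0.14 0 0;0 0 0 0"}}

```text
time_s: 4.2
eef_pos: [492.9, 205.8, 226.7]
orientation: [[0.043, -0.999, -0.0], [-0.999, -0.043, 0.002], [-0.002, -0.0, -1.0]]
contact_force: [-1.0, -0.4, -0.7]
gripper_width: 92.1
```

Emit:
{"name": "apply_moves", "arguments": {"plan": "0.032 0.068 -0.05 -0.2;0.032 0.068 -0.08 0;0 0 -0.1 0;0 0 -0.1 0;0 0 -0.1 0;0 0 -0.08 0;0 0 -0.05 0;0 0 -0.03 0;0 0 0 0"}}

```text
time_s: 5.32
eef_pos: [512.1, 242.5, 49.7]
orientation: [[0.018, -1.0, -0.0], [-1.0, -0.018, -0.0], [0.0, 0.0, -1.0]]
contact_force: [0.1, 0.7, 0.8]
gripper_width: 92.0
```

```bash
python3 - <<'E'
from h import *
f=imaging.grab_frame('wrist'); cv2.imwrite('pics/w1.png',cv2.convertScaleAbs(f['color'][:,:,::-1],alpha=1.4))
print(bot.read_state()['eef_pos'])
E
```

```text
[512.43549454 242.7964749   50.17590516]
```

View pics/w1.png

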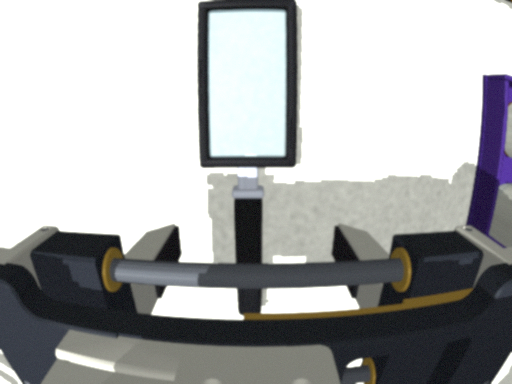

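The wrist view shows the handle (col ~249) between the open fingers (midpoint about col 256), so it needs about 4 mm towards +y. Now descend and close.

Emit:
{"name": "apply_moves", "arguments": {"plan": "0 0.013 -0.05 0;0 0 -0.05 0;0 0 -0.03 0;0 0 -0.022 0;0 0 0 0"}}

```text
time_s: 6.0
eef_pos: [511.8, 246.5, 3.6]
orientation: [[0.018, -1.0, -0.001], [-1.0, -0.018, -0.001], [0.0, 0.001, -1.0]]
contact_force: [-0.4, 0.4, 0.5]
gripper_width: 92.1
```

Emit:
{"name": "apply_moves", "arguments": {"plan": "0 0 0 0;0 0 0 0;0 0 0 0;0 0 0 0;0 0 0 0;0 0 0 0;0 0 0 0;0 0 0 0", "grip": -1}}

```text
time_s: 7.0
eef_pos: [512.1, 246.8, 4.1]
orientation: [[0.018, -1.0, 0.0], [-1.0, -0.018, 0.0], [-0.0, -0.0, -1.0]]
contact_force: [-0.0, 0.1, -0.3]
gripper_width: 19.7
```

Gripped at 19.7 mm. Lift gently to z ≈ 200.

Emit:
{"name": "apply_moves", "arguments": {"plan": "0 0 0.02 0;0 0 0.05 0;0 0 0.09 0;0 0 0.1 0;0 0 0.1 0;0 0 0.1 0;0 0 0.1 0;0 0 0.06 0;0 0 0.03 0;0 0 0 0"}}

```text
time_s: 8.25
eef_pos: [512.2, 246.7, 199.8]
orientation: [[0.018, -1.0, 0.001], [-1.0, -0.018, 0.0], [-0.0, -0.001, -1.0]]
contact_force: [-0.1, 0.0, -1.7]
gripper_width: 19.9
```

```bash
cat >> h.py <<'E'
def meas(c,name=None):
    s=bot.read_state(); t=s['eef_pos']; f=imaging.grab_frame(c); P=cloud(f); ok=f['z_map']>0
    if name: cv2.imwrite('pics/'+name,cv2.convertScaleAbs(f['color'][:,:,::-1],alpha=1.5))
    C=f['color'].astype(int); R=np.array(s['orientation']); a=-R[:,1].copy(); b=np.array([-a[1],a[0],0])
    D=P-t; X=D@a; Y=D@b; Z=D[...,2]
    fr=ok&(X>40)&(X<165)&(abs(Y)<45)&(abs(Z)<35)&(C.max(-1)<60)
    q=np.c_[X[fr],Y[fr],Z[fr]]
    print(c,'tcp',np.round(t,1),'n',fr.sum(),'F',np.round(s['contact_force'],1))
    if fr.sum()<50: return
    r=cv2.minAreaRect(q[:,:2].astype(np.float32)); print(' frame rect (tool-aligned)',np.round(r[0],1),np.round(r[1],1),round(r[2],1))
    A=np.c_[q[:,:2],np.ones(len(q))]; w=np.ones(len(q),bool)
    for _ in range(6):
        k=np.linalg.lstsq(A[w],q[w,2],rcond=None)[0]; e=q[:,2]-A@k; w=abs(e-np.median(e[w]))<4
    print(' top plane slopes',np.round(k[:2],3),'z rel tcp at X=95',round(k@[95,0,1],1),'used',w.sum())
E
python3 -c "
from h import *
meas('scene','s2.png');meas('top')"
```

```text
scene tcp [512.2 246.7 199.8] n 599 F [-0.1  0.  -1.7]
 frame rect (tool-aligned) [96.7 -0.2] [113.4  69. ] 0.6
 top plane slopes [-0.002  0.005] z rel tcp at X=95 6.0 used 467
top tcp [511.9 246.4 199. ] n 523 F [-0.2  0.3 -1.7]
 frame rect (tool-aligned) [95.4  1.8] [ 66.8 110.2] 90.0
 top plane slopes [-0.002 -0.001] z rel tcp at X=95 6.6 used 474
```

View pics/s2.png

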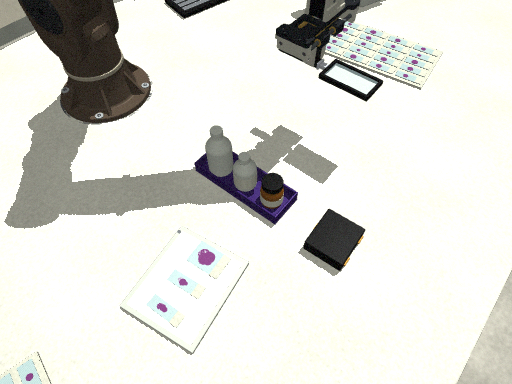

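The magnifier is level and held, with the lens 96 mm ahead of the TCP. Now carry it across.

Emit:
{"name": "apply_moves", "arguments": {"plan": "0 -0.05 0 0;-0.01 -0.1 0 0.1;-0.01 -0.14 0 0.15;-0.01 -0.14 0 0.15;-0.01 -0.14 0 0.15;-0.01 -0.14 0 0.15;-0.01 -0.14 0 0.15;-0.01 -0.14 0 0.15;-0.01 -0.14 0 0.12;-0.01 -0.14 0 0"}}

```text
time_s: 9.6
eef_pos: [483.9, -136.7, 198.6]
orientation: [[0.129, -0.992, -0.001], [-0.992, -0.129, -0.0], [0.0, 0.001, -1.0]]
contact_force: [0.7, 0.4, -2.2]
gripper_width: 19.3
```

Emit:
{"name": "apply_moves", "arguments": {"plan": "0 -0.12 0 0;0 -0.06 0 0;0 -0.03 0 0;0 0 -0.04 0;0 0 -0.08 0;0 0 -0.08 0;0 0 -0.08 0;0 0 -0.04 0;0 0 -0.02 0;0 0 0 0"}}

```text
time_s: 10.85
eef_pos: [485.3, -197.0, 97.2]
orientation: [[0.13, -0.992, -0.0], [-0.992, -0.13, 0.0], [-0.0, 0.0, -1.0]]
contact_force: [-0.1, -0.8, -1.1]
gripper_width: 19.9
```

```bash
python3 -c "
from h import *
print(np.round(bot.read_state()['orientation'],3).tolist())
meas('scene','s3.png');meas('top')"
```

```text
[[0.13, -0.992, -0.0], [-0.992, -0.13, 0.0], [-0.0, 0.0, -1.0]]
scene tcp [ 485.3 -197.    97.2] n 687 F [-0.1 -0.8 -1.1]
 frame rect (tool-aligned) [96.6 -0. ] [113.6  65.7] 0.4
 top plane slopes [-0.004 -0.001] z rel tcp at X=95 6.6 used 612
top tcp [ 485.6 -197.2   97.6] n 460 F [ 1.1 -0.9 -1.3]
 frame rect (tool-aligned) [95.9  2.5] [ 67.4 111.5] 89.8
 top plane slopes [-0.003  0.005] z rel tcp at X=95 6.7 used 412
```

View pics/s3.png

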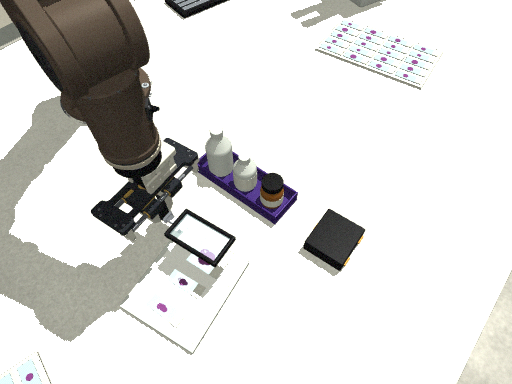

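The magnifier is level and on target over the slide, and the bottles are undisturbed. Descend 50.5 mm to TCP z ≈ 46.5.

Emit:
{"name": "apply_moves", "arguments": {"plan": "0 0 -0.04 0;0 0 -0.05 0;0 0 -0.04 0;0 0 -0.025 0;0 0 -0.013 0;0 0 0 0;0 0 0 0;0 0 0 0"}}

```text
time_s: 11.95
eef_pos: [485.4, -197.5, 47.1]
orientation: [[0.129, -0.992, 0.001], [-0.992, -0.129, -0.0], [0.0, -0.001, -1.0]]
contact_force: [0.5, -1.8, -1.8]
gripper_width: 20.0
```

```bash
python3 -c "
from h import *
print(np.round(bot.read_state()['orientation'],3).tolist())
meas('scene','s4.png');meas('top','t4.png')
f=imaging.grab_frame('scene');cv2.imwrite('pics/c4.png',cv2.resize(f['color'][180:330,110:260,::-1],None,fx=4,fy=4,interpolation=cv2.INTER_CUBIC))"
```

```text
[[0.129, -0.992, 0.001], [-0.992, -0.129, -0.0], [0.0, -0.001, -1.0]]
scene tcp [ 485.4 -197.5   47.1] n 612 F [ 0.5 -1.8 -1.8]
 frame rect (tool-aligned) [96.5  0. ] [ 65.5 113. ] 90.0
 top plane slopes [-0.004 -0.001] z rel tcp at X=95 6.7 used 546
top tcp [ 485.3 -197.5   47. ] n 476 F [ 0.1 -0.2 -1.9]
 frame rect (tool-aligned) [97.5 -4. ] [114.7  80.2] 0.6
 top plane slopes [-0.001  0.   ] z rel tcp at X=95 6.1 used 426
```

View pics/c4.png

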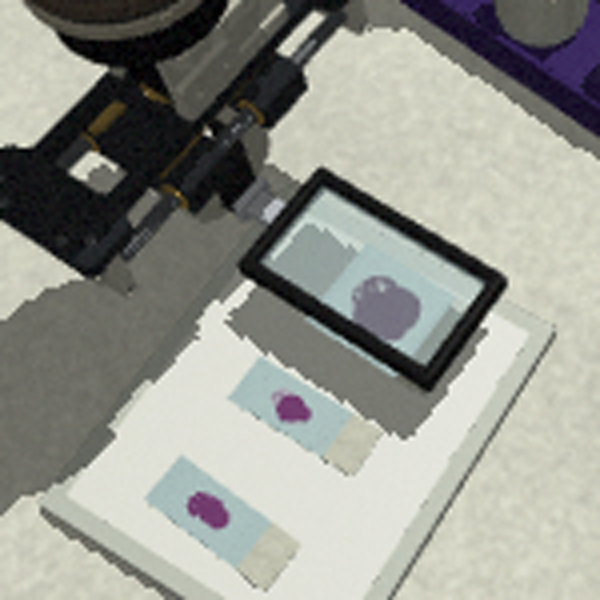

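View pics/t4.png

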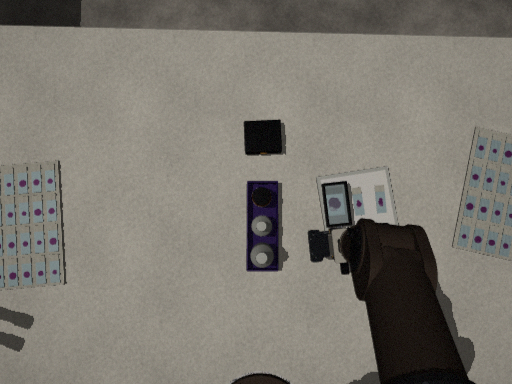

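In the close-up the slide's edges run parallel to the frame, and in the top view the section (335, 203) sits in the middle of the lens. By my numbers the lens is at (581, -185), against (580.5–581.6, -185) for the section. The underside is at about 42 mm, which is 30 mm above the slide. Handing in.

```bash
python3 -c "
from h import *
s=bot.read_state();print(s['time_s'],s['eef_pos'],abs(s['qvel']).max(),s['gripper_width']);print(bot.job_done())"
```

```text
12.1 [ 485.27143544 -197.44160163   46.95965151] 0.0015162706073872927 20.031183274467914
the job is handed in; nothing more can be done
None
```

I picked the magnifier up by its handle, carried it over the bottles with its underside about 195 mm above the bench, and handed the job in at 12.1 s with it held over the large slide. No verdict is reported.

- **Position:** the lens is at about (581, -185) mm, within about 1 mm of the section as I measured it. The yaw is 0.13 rad, matching the slide's measured 0.12–0.14, and the tilt is under 0.005 rad.
- **Height:** the underside is about 30 mm above the slide. The cameras read the frame's top about 1.5 mm lower than the pickup height implies, so the gap could be 29–31 mm, still inside the 20–40 mm limit.
- **Grip:** the fingers held steady at 20.0 mm, with the arm practically still (joint speeds below 0.002 rad/s).
- **Surroundings:** the bottles and slide case looked unmoved in the last top view, and the force readings showed no sign of contact with the slides or pad.

Two measurements disagreed:
- **Slide finder:** the network once took a bottle for the large slide, so I picked the slide out by position instead.
- **Last top view:** the frame's sideways position read 4 mm off, probably because shadow was included. The scene camera read 0.0 mm, and the section looks centred in the lens in that same top view.

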